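Open the hot battery quarantine pot with the lid lifter

TASK

The red lid on the steel battery quarantine pot is hot: pick up the blue-gripped lid lifter, hook it under the lid's loop, lift the lid off and carry it level, hanging from the lifter, to the white tile. Set it down gently, flat and wholly on the tile, then unhook the lifter and leave it standing upright on the bench, off the tile and clear of the lid. Never touch the lid with the robot itself, and leave the loose things that lie about on the bench where they are.

Things in the scene. Friction and masses are not known exactly. Their poses are not given: they have to be found in the camera images.
- pot: Round steel pot bolted to the bench, 136 mm outside diameter on a 160 mm dark foot disc, rim 70 mm above its origin, which is the centre of its underside, at bench height; on the left or the right half of the bench. z up.
- lid: Loose hot lid, seated at first on the pot (origin 64 mm above the pot's). Origin: centre of its plug's underside. Steel plug 110 mm diameter, z 0 to 6 mm, loose inside the pot; red disc 140 mm diameter, z 6 to 14 mm, its edge on the pot's rim; dark loop on top (see lid_loop). 0.28 to 0.56 kg, centre of mass on the axis.
- lid_loop (a point): Middle of the loop's straight top bar, 57 mm above the lid's origin; axes as the lid's. The square loop is 10 mm round bar: top bar along y, uprights at y = -35 and +35 mm. Its opening is 60 mm wide (y) and 38 mm high (z 14 to 52 mm above the lid's origin), entered along the lid's x from either side.
- tile: White square tile 200 x 200 mm, 12 mm thick, fixed to the bench, on the other half of the bench from the pot. Origin: centre of its underside; sides along its x and y.
- lifter: Loose C-shaped steel lid lifter, 0.3 kg, standing on its foot near mid-bench. Origin: underside, straight below the grip; x forward along the blade. Blade x -58..22 mm, 24 wide, z 0..8. Cross foot x -60..-44, 90 long (y), 8 high. Spine x -58..-46, 18 wide, up to the top arm (z 82..92, x -58..20) which carries the blue grip.
- lifter_grip (a point): Middle of the blue grip, 110 mm above the lifter's origin; axes as the lifter's. Grip 56 mm long (x), 22 mm wide (y), z 90 to 130 mm above the lifter's origin, free on top; grasp from above, fingers closing along y.
- lifter_seat (a point): Top of the blade, 8 mm above the lifter's origin, straight below the grip, where the loop's bar sits. Two cross lips, 24 mm wide, rise to 13.5 mm above the origin at x 14..22 and -22..-14 mm; the bar belongs between them.
- pack_mid: Loose black battery pack with red latches and yellow label, 112 x 74 x 58 mm, beyond the middle of the bench; leave alone; origin centre of its underside.
- pack_near: Loose black battery pack with green latches, 112 x 74 x 58 mm, near the robot, left; leave alone; origin centre of its underside.
- meter: Loose yellow multimeter lying on its back, 150 x 78 x 42 mm, near the robot, right; leave alone; origin centre of its underside.
- tape: Loose brown tape roll, 104 mm across, 48 mm high, far left; leave alone; origin centre of its underside.
- spray: Loose white bottle, 60 mm across, 160 mm high, far right; leave alone; origin centre of its underside.
There are look-alikes about, which are no part of the job. What is shaped like the lifter but pink is not meant.

How it is judged:
By the outcome, as a careful person would: the job done as asked, in the order asked, and still so for the second after the job is handed in, with the robot touching nothing.
It also fails if it takes over 64 s, if anything falls off the work surface, if the arm or the gripper's body presses on something with over 40 N, if the wrist force passes 120 N, or if a joint passes its speed limit or range.

ROBOT

A 6-joint arm with a two-finger parallel gripper is mounted at the origin on the work surface. World frame = base frame: x ahead of the robot, y to its left, z up, the work surface at z = 0. Lengths are in m, angles in rad, forces in N, time in s.
With the tool pointing down it reaches from about 0.25 to 0.775 m from the base axis. Payload 4 kg.
Tool frame: the origin (TCP) lies at the very end of the fingers, on their centre line; the grasp point (between the pads) lies 19 mm behind it (r.hold_point_z is the distance from the TCP to the grasp point, in m); z points along the fingers, y is the line along which they close (so a half turn about z gives the same grasp; the last joint's range is limited). The gripper opens to 85 mm and grips with 20 to 120 N. Pads are 22 mm wide; open, the fingers measure 114 mm over their backs; the gripper's body (76 mm by 85 mm) begins 54 mm behind the grasp point. The pads swing forward as they close: fully open they stand 13 mm farther back than shut.
Start: joints at [-1.256, 0.087, 1.371, -0, 1.684, -0.103], TCP at [0.223, -0.503, 0.231] pointing down, gripper open.
Joint ranges: [-3.1, 3.1], [-0.76, 2.03], [0.27, 2.55], [-1.08, 4.22], [0.17, 2.65], [-2.57, 2.57]. Speed limits (rad/s): [2.79, 2.79, 3.14, 3.14, 3.14, 3.14].

INTERFACE

Orientations are given as a unit quaternion [x, y, z, w].
In Python, from workcell import r gives the robot as it stands. The module is installed in compiled form; this text tells all that it offers.
- The arm moves only by the shell command python3 -m handwheel 'ROWS' [OPENING]. ROWS is JSON, a list of rows, each an object of numbers: "tx", "ty", "tz": the shift along the tool's x, y, z normalised to -1 to 1, where 1 is 120 mm; "twist": the turn about the tool's z normalised to -1 to 1, where 1 is 1.5 rad. In form: [{"tx": .., "ty": .., "tz": .., "twist": ..}, ...]. A call has 1 to 12 rows; each row shifts and turns the commanded pose from where the row before left it, along the tool's axes as they then stand; what a row does not reach is not made up. A row lasts 1/8 s, in which the tool goes at most 62.5 mm and 10.7 degrees, less where a joint would pass 70% of its speed; a pose out of reach is approached as far as the arm can. A call with a number of a shift or a turn outside -1 to 1 is refused whole. A call with a gripper value outside its range is refused whole. OPENING is the opening, from -1 (shut) to 1 (fully open), set as the call begins (- or left out, the last holds). The fingers move at their own pace and stop on an object; the grip force is fixed at half the most. Time passes only in rows, so rows that do not move let the fingers close. It gives the time, the measured TCP pose, the force, the opening and the grip force at its end, in the units of the state.
- r.state(): the state, without advancing time (a new reading comes with each control period).
- r.snapshot(name): name is "side" or "top"; returns the picture (384x512x3 uint8, red, green, blue); there is no depth.
- r.camera_model(name): a dict with "fx", "fy", "cx", "cy" (pixels), "R" (3x3) and "t" (3): a world point X has camera coordinates R X + t. Camera axes: x right, y down, z forward; pixel columns grow to the right and rows downward; lengths in m; the calibration is good to about 2 mm. A picture is of the moment at which its call begins. camera_model takes no time and is no camera call.
- r.close_job(): hands the job in; it is judged then, once.
The state is a dict: "time_s": time; "joint_positions": joint angles; "qd": joint speeds; "joint_efforts": joint torques, N m; "tcp_pos": TCP position; "tcp_rot": TCP orientation; "ft_force": force on the tool from outside, world axes, zero at the start; "ft_torque": the same for the moment, N m; "opening": opening from 0.0 (shut) to 1.0 (fully open); "gripper_force": force on a finger pad.
Only numpy, scipy, OpenCV 4.12 (cv2) and the standard library are available. Lean on these libraries where they do the work, as an engineer would, in place of code of your own. Each camera call takes 0.05 s, during which the arm holds its last target. There are 200 camera calls.

## Working session

There is one attempt and no reset: what is moved stays moved. The work goes in short steps, Python scripts to look and compute and a shell command to move; the robot and the scene stay as the last step left them, time stands still between calls to the robot, and variables do not carry over. Pictures are saved under pics/ and viewed, at most 10 in all, crops included, and the job is handed in when it is done.

```bash
mkdir -p pics; python3 - <<'E'
from workcell import r
import cv2,numpy as np
for n in("side","top"):
    cv2.imwrite(f"pics/{n}0.png",r.snapshot(n)[:,:,::-1]); m=r.camera_model(n)
    R=np.array(m["R"]);print(n,m["fx"],m["cx"],m["cy"],R.round(3).tolist(),(-R.T@np.array(m["t"])).round(3))
s=r.state();print(s["time_s"],s["tcp_pos"],s["tcp_rot"],s["opening"],r.hold_point_z)
E
```

```text
side 421.5933554721394 248.74694798257622 186.936033747468 [[-0.98, -0.198, -0.022], [-0.12, 0.672, -0.731], [0.16, -0.714, -0.682]] [0.244 1.123 1.195]
top 453.13722384074083 255.6733904292122 185.5623074003089 [[-0.011, -1.0, 0.021], [-0.989, 0.007, -0.147], [0.147, -0.023, -0.989]] [0.321 0.009 1.416]
0.1 [ 0.22303124 -0.50225429  0.23022625] [ 9.78257529e-01  2.07391296e-01 -1.07250325e-04 -1.02223448e-03] 1.0005175493429952 0.0187
```

View pics/side0.png

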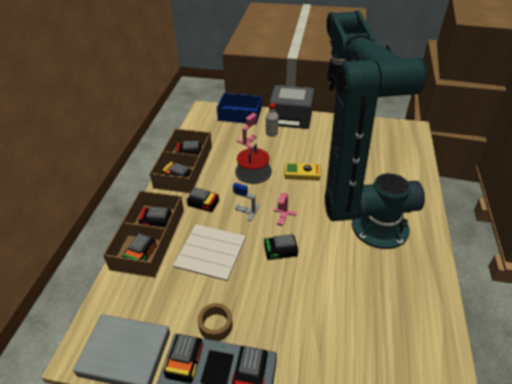

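View pics/top0.png

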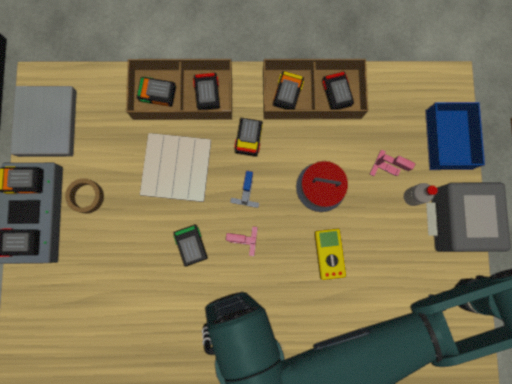

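Side view: pot with red lid at (253,163), tile (210,251), blue-gripped lifter at (240,189)–(247,210). Top view: red lid (325,185), tile (176,167), blue grip (247,181) with its grey foot (245,202). Lifter-shaped candidates in top: blue/grey (247,190), pink (242,239) and pink (392,162). Only the first has a blue grip with steel, so it is the one meant. I'll confirm it in a crop.

```bash
python3 - <<'E'
import cv2,numpy as np
t=cv2.imread("pics/top0.png");s=cv2.imread("pics/side0.png")
f=lambda a,x,y,w,h:cv2.resize(a[y:y+h,x:x+w],(400,300),interpolation=cv2.INTER_CUBIC)
cv2.imwrite("pics/crop0.png",np.vstack([np.hstack([f(t,207,160,80,60),f(t,285,155,80,60)]),np.hstack([f(s,215,170,80,60),f(s,213,130,80,60)])]))
E
```

```text
(no output)
```

View pics/crop0.png

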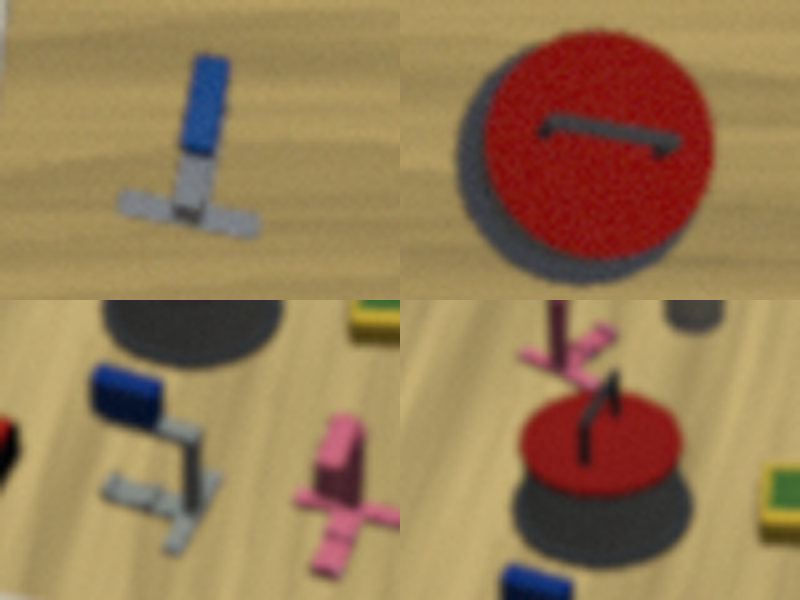

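The crop confirms it: the blue grip sits on a grey steel C with a cross foot, its blade pointing up-image, and the loop bar runs nearly left–right in the top view. Next I measure.

```bash
cat > h.py <<'E'
from workcell import r
import cv2,numpy as np
C={n:r.camera_model(n) for n in("side","top")}
def ray(n,p):
    m=C[n];R=np.array(m["R"]);d=R.T@np.array([(p[0]-m["cx"])/m["fx"],(p[1]-m["cy"])/m["fy"],1]);return -R.T@np.array(m["t"]),d/np.linalg.norm(d)
def plane(n,p,z):
    o,d=ray(n,p);return o+d*(z-o[2])/d[2]
def tri(ps,pt):
    (a,u),(b,v)=ray("side",ps),ray("top",pt)
    k=np.linalg.lstsq(np.c_[u,-v],b-a,rcond=None)[0];p,q=a+k[0]*u,b+k[1]*v
    return (p+q)/2,np.linalg.norm(p-q)
def blob(img,lo,hi,box):   # largest HSV blob in box (x,y,w,h) -> contour in full pixels
    h=cv2.cvtColor(img,cv2.COLOR_RGB2HSV);m=cv2.inRange(h,np.array(lo),np.array(hi))
    if lo[0]==0 and hi[0]==8: m|=cv2.inRange(h,np.array((172,)+tuple(lo[1:])),np.array((180,255,255)))
    x,y,w,hh=box;k=np.zeros_like(m);k[y:y+hh,x:x+w]=m[y:y+hh,x:x+w]
    c=max(cv2.findContours(k,cv2.RETR_EXTERNAL,cv2.CHAIN_APPROX_NONE)[0],key=cv2.contourArea)
    return c
def rect(c,n,z):
    P=np.array([plane(n,p[0],z)[:2] for p in c]);
    (x,y),(w,h),a=cv2.minAreaRect((P*1000).astype(np.float32));return round(x,1),round(y,1),round(w,1),round(h,1),round(a,1)
cen=lambda c:(lambda m:(m["m10"]/m["m00"],m["m01"]/m["m00"]))(cv2.moments(cv2.convexHull(c)))
RED=((0,120,60),(8,255,255));BLUE=((105,120,50),(125,255,255));WHITE=((0,0,165),(179,60,255))
E
python3 - <<'E'
from h import *
np.set_printoptions(precision=4,suppress=True)
I={n:cv2.imread(f"pics/{n}0.png")[:,:,::-1].copy() for n in C}
for nm,col,bt,bs,zs in (("grip",BLUE,(230,165,35,35),(228,178,25,22),(.13,.11)),("lid",RED,(290,150,70,70),(230,142,50,40),(.078,)),("tile",WHITE,(135,125,85,85),(165,215,90,70),(.012,))):
    ct=blob(I["top"],*col,bt);cs=blob(I["side"],*col,bs)
    print(nm,cv2.boundingRect(ct),cv2.boundingRect(cs),"tri",*tri(cen(cs),cen(ct)),[rect(ct,"top",z) for z in zs],[rect(cs,"side",z) for z in zs], [plane("top",cen(ct),z) for z in zs],plane("side",cen(cs),zs[0]))
# loop bar: dark pixels inside red hull
g=I["top"]; ct=cv2.convexHull(blob(g,*RED,(290,150,70,70))); k=np.zeros(g.shape[:2],np.uint8); cv2.fillConvexPoly(k,ct,1); k=cv2.erode(k,np.ones((7,7)))
m=(k>0)&(g[:,:,0].astype(int)-g[:,:,1]<60); y,x=np.nonzero(m)
P=np.array([plane("top",p,.121)[:2] for p in zip(x,y)])*1e3
c=P.mean(0);u=np.linalg.svd(P-c)[2][0];print("bar",len(P),c,u,np.degrees(np.arctan2(u[1],u[0])),np.ptp((P-c)@u), cv2.minAreaRect(P.astype(np.float32)))
# foot grey
c=blob(g,(100,20,60),(140,110,200),(228,194,34,16));print("foot",cv2.boundingRect(c),rect(c,"top",.008))
E
```

```text
grip (244, 172, 8, 19) (234, 184, 13, 6) tri [0.5278 0.0029 0.121 ] 0.000518406718117369 [(526.2, 2.9, 17.0, 54.0, 80.3), (529.4, 2.8, 17.3, 54.9, 80.3)] [(525.3, 11.9, 22.7, 52.1, 80.4), (530.6, -9.0, 23.2, 53.1, 80.4)] [array([0.5261, 0.003 , 0.13  ]), array([0.5293, 0.0029, 0.11  ])] [0.5257 0.0123 0.13  ]
lid (302, 161, 46, 46) (237, 142, 32, 28) tri [ 0.5263 -0.2264  0.0817] 0.00535781305252887 [(525.1, -228.2, 135.4, 136.8, 88.5)] [(525.1, -240.3, 132.4, 178.8, 3.0)] [array([ 0.5241, -0.2273,  0.078 ])] [ 0.53   -0.2311  0.078 ]
tile (140, 134, 70, 67) (174, 224, 71, 55) tri [0.592  0.2303 0.0052] 0.0001573076412836606 [(592.3, 229.0, 197.5, 197.5, 83.7)] [(591.4, 229.3, 198.1, 198.3, 83.5)] [array([0.5908, 0.2292, 0.012 ])] [0.59   0.2354 0.012 ]
bar 104 [ 525.5486 -227.9688] [-0.1714 -0.9852] -99.86882292660508 79.24872893371823 ((524.875732421875, -226.76992797851562), (79.24662780761719, 15.139010429382324), 82.06302642822266)
foot (250, 203, 1, 1) (475.4, -4.9, 0.0, 0.0, 0.0)
```

Measured (x, y in m): grip centre ≈ (0.527, 0.003), yaw ≈ −9.7°, z tri ≈ 0.121, which fits the text. Lid ≈ (0.525, −0.228), top ≈ 0.08, loop yaw ≈ −9°. Tile ≈ (0.592, 0.229). First move: turn the tool to the grip's yaw.

```bash
cat > go.py <<'E'
import sys;from workcell import r;import numpy as np;from scipy.spatial.transform import Rotation as Q
def go(x,y,z,yaw=None):
    s=r.state();R=Q.from_quat(s["tcp_rot"]).as_matrix();d=R.T@(np.array([x,y,z])-s["tcp_pos"])/.12
    w=np.degrees(np.arctan2(R[1,0],R[0,0]));print("units tx,ty,tz",d.round(3),"yaw",w.round(2),"" if yaw is None else "twist %.3f"%(np.radians(w-yaw)/1.5),"t",s["time_s"],"pos",np.round(s["tcp_pos"],4),"F",np.round(s["ft_force"],1),"z",R[:,2].round(3),"j6",s["joint_positions"][5].round(2),"open",round(s["opening"],3),s["gripper_force"])
if __name__=="__main__": go(*map(float,sys.argv[1:]))
E
python3 -m handwheel '[{"twist":0.1},{"twist":0.1},{"twist":0.1},{"twist":0.09},{}]' 1; python3 go.py 0.527 0.003 0.2 -9.7
```

```text
units tx,ty,tz [ 4.024 -2.82   0.259] yaw 23.94 twist 0.391 t 0.1 pos [ 0.223  -0.5023  0.2302] F [-0.3 -0.2  0.8] z [-0.001  0.002 -1.   ] j6 -0.1 open 1.001 0.0validation failed for argument at $[0]...
```

```bash
python3 -m handwheel '[{"tx":0,"ty":0,"tz":0,"twist":0.1},{"tx":0,"ty":0,"tz":0,"twist":0.1},{"tx":0,"ty":0,"tz":0,"twist":0.1},{"tx":0,"ty":0,"tz":0,"twist":0.09},{"tx":0,"ty":0,"tz":0,"twist":0}]' 1; python3 go.py 0.527 0.003 0.2 -9.7
```

```text
time_s: 0.72
tcp_pos: [0.2231, -0.5025, 0.2307]
tcp_rot: [0.997, -0.083, -0.0, -0.0]
ft_force: [-0.3, -0.0, -1.2]
opening: 0.996
gripper_force: 0.0
units tx,ty,tz [ 1.804 -4.572  0.259] yaw -9.49 twist 0.002 t 0.725 pos [ 0.2231 -0.5025  0.2307] F [-0.3 -0.  -1.2] z [-0.     0.001 -1.   ] j6 0.48 open 0.996 0.0
```

```bash
python3 -m handwheel '[{"tx":0.16,"ty":-0.42,"tz":0,"twist":0},{"tx":0.16,"ty":-0.42,"tz":0,"twist":0},{"tx":0.16,"ty":-0.42,"tz":0,"twist":0},{"tx":0.16,"ty":-0.42,"tz":0,"twist":0},{"tx":0.16,"ty":-0.42,"tz":0,"twist":0},{"tx":0.16,"ty":-0.42,"tz":0,"twist":0},{"tx":0.16,"ty":-0.42,"tz":0,"twist":0},{"tx":0.16,"ty":-0.42,"tz":0,"twist":0},{"tx":0.16,"ty":-0.42,"tz":0,"twist":0},{"tx":0.16,"ty":-0.42,"tz":0,"twist":0},{"tx":0.16,"ty":-0.33,"tz":0,"twist":0},{"tx":0.04,"ty":-0.04,"tz":0,"twist":0}]' 1;python3 -m handwheel '[{"tx":0,"ty":0,"tz":0,"twist":0}]'; python3 go.py 0.527 0.003 0.094 -9.7
```

```text
time_s: 2.22
tcp_pos: [0.5281, 0.0044, 0.2306]
tcp_rot: [0.997, -0.08, -0.001, -0.0]
ft_force: [-1.1, -0.1, -0.2]
opening: 1.003
gripper_force: 0.0
time_s: 2.35
tcp_pos: [0.5273, 0.0019, 0.2309]
tcp_rot: [0.997, -0.083, -0.001, 0.0]
ft_force: [0.1, -1.4, -0.5]
opening: 0.999
gripper_force: 0.0
units tx,ty,tz [-0.003 -0.009  1.141] yaw -9.48 twist 0.003 t 2.35 pos [0.5273 0.0019 0.2309] F [ 0.1 -1.4 -0.5] z [-0.001 -0.001 -1.   ] j6 1.63 open 0.999 0.0
```

Positioned over the grip. Now descend, then close.

```bash
python3 -m handwheel '[{"tx":0,"ty":-0.01,"tz":0.25,"twist":0},{"tx":0,"ty":0,"tz":0.25,"twist":0},{"tx":0,"ty":0,"tz":0.25,"twist":0},{"tx":0,"ty":0,"tz":0.2,"twist":0},{"tx":0,"ty":0,"tz":0.13,"twist":0},{"tx":0,"ty":0,"tz":0.06,"twist":0},{"tx":0,"ty":0,"tz":0,"twist":0}]' 1;python3 -m handwheel '[{"tx":0,"ty":0,"tz":0,"twist":0},{"tx":0,"ty":0,"tz":0,"twist":0},{"tx":0,"ty":0,"tz":0,"twist":0},{"tx":0,"ty":0,"tz":0,"twist":0},{"tx":0,"ty":0,"tz":0,"twist":0},{"tx":0,"ty":0,"tz":0,"twist":0},{"tx":0,"ty":0,"tz":0,"twist":0},{"tx":0,"ty":0,"tz":0,"twist":0}]' -1; python3 go.py 0.527 0.003 0.194
```

```text
time_s: 3.22
tcp_pos: [0.5276, 0.0028, 0.0947]
tcp_rot: [0.996, -0.084, 0.0, 0.0]
ft_force: [-0.0, -0.2, -0.9]
opening: 1.001
gripper_force: 0.0
time_s: 4.22
tcp_pos: [0.5279, 0.0033, 0.095]
tcp_rot: [0.997, -0.084, 0.0, -0.0]
ft_force: [-0.1, 0.7, 3.3]
opening: 0.254
gripper_force: 59.2
units tx,ty,tz [-0.007  0.003 -0.825] yaw -9.58  t 4.225 pos [0.5279 0.0033 0.095 ] F [-0.1  0.7  3.3] z [ 0.001 -0.    -1.   ] j6 1.64 open 0.254 59.233657121658325
```

```bash
python3 -m handwheel '[{"tx":0,"ty":0,"tz":-0.1,"twist":0},{"tx":0,"ty":0,"tz":-0.3,"twist":0},{"tx":0,"ty":0,"tz":-0.4,"twist":0},{"tx":0,"ty":0,"tz":-0.32,"twist":0},{"tx":0,"ty":0,"tz":0,"twist":0}]'; python3 go.py 0.4165 -0.2096 0.23
```

```text
time_s: 4.85
tcp_pos: [0.5291, 0.0031, 0.2326]
tcp_rot: [0.997, -0.083, 0.004, 0.0]
ft_force: [-0.5, 0.0, -3.0]
opening: 0.248
gripper_force: 58.9
units tx,ty,tz [-0.631  1.904  0.017] yaw -9.58  t 4.85 pos [0.5291 0.0031 0.2326] F [-0.5  0.  -3. ] z [ 0.007 -0.001 -1.   ] j6 1.64 open 0.248 58.877938985824585
```

```bash
python3 -m handwheel '[{"tx":-0.05,"ty":0.15,"tz":0,"twist":0},{"tx":-0.1,"ty":0.3,"tz":0,"twist":0},{"tx":-0.13,"ty":0.4,"tz":0,"twist":0},{"tx":-0.13,"ty":0.4,"tz":0,"twist":0},{"tx":-0.1,"ty":0.3,"tz":0,"twist":0},{"tx":-0.08,"ty":0.23,"tz":0,"twist":0},{"tx":-0.04,"ty":0.12,"tz":0,"twist":0},{"tx":0,"ty":0,"tz":0,"twist":0},{"tx":0,"ty":0,"tz":0,"twist":0}]'; python3 go.py 0.525 -0.228 0.184 -9.5
python3 - <<'E'
from h import *
for n,b in(("top",(270,135,100,75)),("side",(205,110,100,75))):
    g=r.snapshot(n);x,y,w,h=b;globals()[n]=cv2.resize(g[y:y+h,x:x+w,::-1],(400,300),interpolation=cv2.INTER_CUBIC)
    cv2.imwrite(f"pics/{n}1.png",g[:,:,::-1])
cv2.imwrite("pics/crop1.png",np.hstack([top,side]))
E
```

```text
time_s: 5.98
tcp_pos: [0.4152, -0.2082, 0.2283]
tcp_rot: [0.997, -0.083, -0.0, -0.001]
ft_force: [0.8, -0.3, -3.1]
opening: 0.248
gripper_force: 58.9
units tx,ty,tz [0.93  0.012 0.368] yaw -9.53 twist -0.000 t 5.975 pos [ 0.4152 -0.2082  0.2283] F [ 0.8 -0.3 -3.1] z [-0.001  0.001 -1.   ] j6 1.15 open 0.248 58.90075385570526
```

View pics/crop1.png

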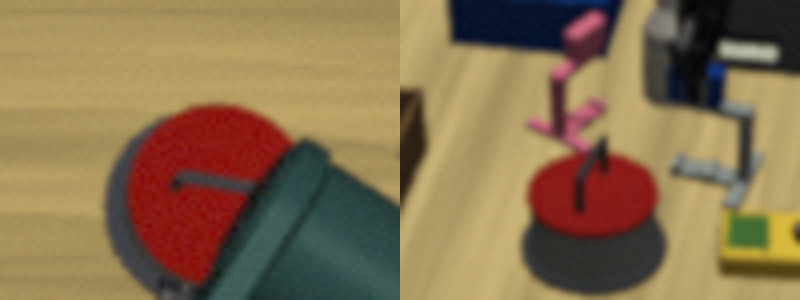

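The side crop shows the lifter level in the fingers at (720,150), behind the loop at (590,180). The top view is blocked by the arm. Descend to hooking height and slide in.

```bash
python3 -m handwheel '[{"tx":0,"ty":0,"tz":0.12,"twist":0},{"tx":0,"ty":0,"tz":0.15,"twist":0},{"tx":0,"ty":0,"tz":0.1,"twist":0},{"tx":0,"ty":0,"tz":0,"twist":0}]'; python3 -m handwheel '[{"tx":0.08,"ty":0.01,"tz":0,"twist":0},{"tx":0.12,"ty":0,"tz":0,"twist":0},{"tx":0.15,"ty":0,"tz":0,"twist":0},{"tx":0.15,"ty":0,"tz":0,"twist":0},{"tx":0.15,"ty":0,"tz":0,"twist":0},{"tx":0.14,"ty":0,"tz":0,"twist":0},{"tx":0.1,"ty":0,"tz":0,"twist":0},{"tx":0.04,"ty":0,"tz":0,"twist":0},{"tx":0,"ty":0,"tz":0,"twist":0}]'; python3 go.py 0.525 -0.228 0.184 -9.5
python3 - <<'E'
from h import *
g=r.snapshot("side");cv2.imwrite("pics/side2.png",g[:,:,::-1])
cv2.imwrite("pics/crop2.png",cv2.resize(g[120:180,215:295,::-1],(800,600),interpolation=cv2.INTER_CUBIC))
E
```

```text
time_s: 6.58
tcp_pos: [0.4142, -0.2083, 0.1824]
tcp_rot: [0.997, -0.083, -0.002, -0.001]
ft_force: [0.3, -0.5, -2.6]
opening: 0.25
gripper_force: 58.8
time_s: 7.7
tcp_pos: [0.5251, -0.2287, 0.1844]
tcp_rot: [0.997, -0.083, -0.0, 0.0]
ft_force: [0.2, 0.8, -2.6]
opening: 0.25
gripper_force: 58.9
units tx,ty,tz [-0.002 -0.006  0.004] yaw -9.57 twist -0.001 t 7.7 pos [ 0.5251 -0.2287  0.1844] F [ 0.2  0.8 -2.6] z [-0.  0. -1.] j6 1.23 open 0.25 58.89142155647278
```

View pics/crop2.png

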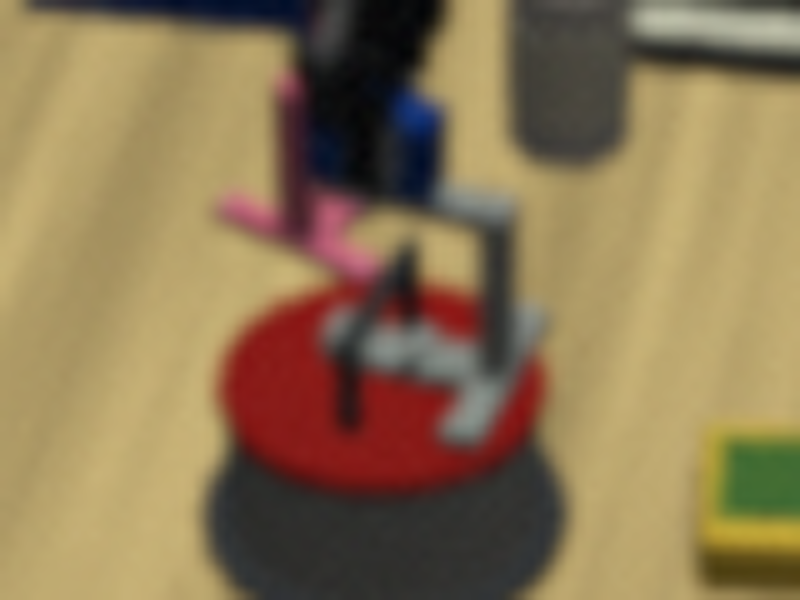

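The blade is through the loop, above the lid disc; bar ends are at crop (345,345) and (408,248). I'll check the bar's place over the seat numerically.

```bash
python3 - <<'E'
from h import *
P=lambda u,v:(215+u/10-.05,120+v/10-.05)
for p in((345,340),(407,248)): print("bar",plane("side",P(*p),.121).round(4))
m=C["side"];R=np.array(m["R"])
for off in(-18,0,18):
    a=np.radians(-9.6);X=np.array([.5251+off/1e3*np.cos(a),-.2287+off/1e3*np.sin(a),.1025]);c=R@X+m["t"];print(off,((m["fx"]*c[0]/c[2]+m["cx"]-215)*10,(m["fy"]*c[1]/c[2]+m["cy"]-120)*10))
E
```

```text
bar [ 0.5311 -0.1944  0.121 ]
bar [ 0.5177 -0.2592  0.121 ]
-18 (np.float64(416.31044828322615), np.float64(334.2023375981688))
0 (np.float64(375.7320642911836), np.float64(325.18861912630257))
18 (np.float64(335.3831013739574), np.float64(316.22586219544615))
```

Bar mid (0.524, −0.227) lies within 1–2 mm of the seat. Lift slowly.

```bash
python3 -m handwheel '[{"tx":0,"ty":0,"tz":-0.05,"twist":0},{"tx":0,"ty":0,"tz":-0.05,"twist":0},{"tx":0,"ty":0,"tz":-0.04,"twist":0},{"tx":0,"ty":0,"tz":-0.03,"twist":0},{"tx":0,"ty":0,"tz":-0.03,"twist":0},{"tx":0,"ty":0,"tz":-0.03,"twist":0},{"tx":0,"ty":0,"tz":-0.05,"twist":0},{"tx":0,"ty":0,"tz":-0.08,"twist":0},{"tx":0,"ty":0,"tz":-0.12,"twist":0},{"tx":0,"ty":0,"tz":-0.1,"twist":0},{"tx":0,"ty":0,"tz":-0.05,"twist":0},{"tx":0,"ty":0,"tz":0,"twist":0}]'; python3 go.py 0.592 0.229 0.27 -9.5
python3 - <<'E'
from h import *
g=r.snapshot("side");cv2.imwrite("pics/side3.png",g[:,:,::-1])
cv2.imwrite("pics/crop3.png",cv2.resize(g[110:185,205:305,::-1],(600,450),interpolation=cv2.INTER_CUBIC))
E
```

```text
time_s: 9.25
tcp_pos: [0.5252, -0.2289, 0.261]
tcp_rot: [0.997, -0.083, 0.001, 0.0]
ft_force: [0.6, -1.1, -5.7]
opening: 0.249
gripper_force: 58.6
units tx,ty,tz [-0.086 -3.855 -0.077] yaw -9.58 twist -0.001 t 9.25 pos [ 0.5252 -0.2289  0.261 ] F [ 0.6 -1.1 -5.7] z [ 0.001 -0.001 -1.   ] j6 1.23 open 0.249 58.628827929496765
```

View pics/crop3.png

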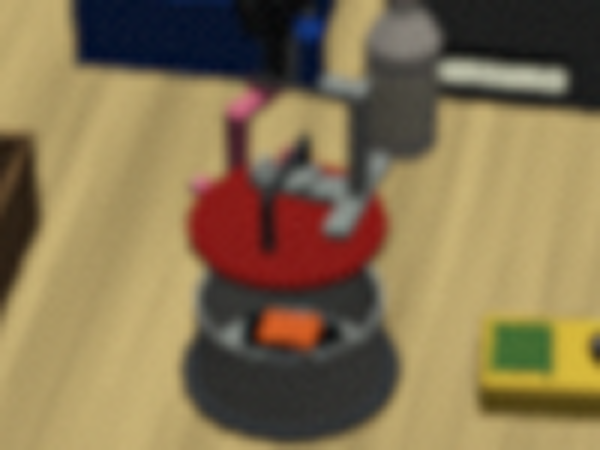

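The lid hangs level clear of the pot at (288,228), the loop on the blade. Carry with smooth ramps.

```bash
python3 -m handwheel '[{"tx":0,"ty":-0.04,"tz":0,"twist":0},{"tx":0,"ty":-0.08,"tz":0,"twist":0},{"tx":0,"ty":-0.12,"tz":0,"twist":0},{"tx":0,"ty":-0.16,"tz":0,"twist":0},{"tx":-0.01,"ty":-0.2,"tz":0,"twist":0},{"tx":-0.01,"ty":-0.24,"tz":0,"twist":0},{"tx":-0.01,"ty":-0.24,"tz":0,"twist":0},{"tx":-0.01,"ty":-0.24,"tz":0,"twist":0},{"tx":-0.01,"ty":-0.24,"tz":0,"twist":0},{"tx":-0.01,"ty":-0.24,"tz":0,"twist":0},{"tx":0,"ty":-0.24,"tz":0,"twist":0}]'
python3 -m handwheel '[{"tx":-0.01,"ty":-0.24,"tz":0,"twist":0},{"tx":-0.01,"ty":-0.24,"tz":0,"twist":0},{"tx":0,"ty":-0.24,"tz":0,"twist":0},{"tx":0,"ty":-0.24,"tz":0,"twist":0},{"tx":0,"ty":-0.24,"tz":0,"twist":0},{"tx":0,"ty":-0.2,"tz":0,"twist":0},{"tx":0,"ty":-0.16,"tz":0,"twist":0},{"tx":0,"ty":-0.12,"tz":0,"twist":0},{"tx":0,"ty":-0.08,"tz":0,"twist":0},{"tx":0,"ty":-0.04,"tz":0,"twist":0},{"tx":0,"ty":0,"tz":0,"twist":0},{"tx":0,"ty":0,"tz":0,"twist":0}]'; python3 go.py 0.592 0.229 0.165 -9.5
python3 - <<'E'
from h import *
g=r.snapshot("side");t=r.snapshot("top");f=lambda a:cv2.resize(a[:,:,::-1],(400,300),interpolation=cv2.INTER_CUBIC)
cv2.imwrite("pics/side4.png",g[:,:,::-1]);cv2.imwrite("pics/top4.png",t[:,:,::-1])
cv2.imwrite("pics/crop4.png",np.hstack([f(g[190:280,150:270]),f(t[115:205,120:240])]))
c=blob(g,*RED,(150,190,120,90));print(cv2.boundingRect(c),plane("side",cen(c),.14-.004),rect(c,"side",.136))
E
```

```text
time_s: 10.68
tcp_pos: [0.5584, 0.0163, 0.2603]
tcp_rot: [0.997, -0.083, 0.0, -0.0]
ft_force: [-0.0, -0.5, -5.5]
opening: 0.246
gripper_force: 58.7
time_s: 12.18
tcp_pos: [0.5922, 0.2266, 0.2602]
tcp_rot: [0.996, -0.084, 0.0, 0.0]
ft_force: [0.3, -0.1, -6.0]
opening: 0.251
gripper_force: 58.7
units tx,ty,tz [-0.005 -0.02   0.793] yaw -9.63 twist -0.002 t 12.175 pos [0.5922 0.2266 0.2602] F [ 0.3 -0.1 -6. ] z [ 0. -0. -1.] j6 2.02 open 0.251 58.67529273033142
(187, 213, 40, 30) [0.59206283 0.23805666 0.136     ] (594.0, 240.6, 114.6, 134.9, 76.7)
```

View pics/crop4.png

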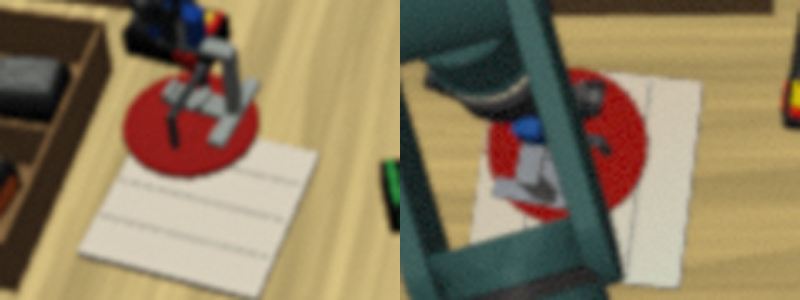

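The lid hangs level over the tile, shown at (190,125) in the side crop and (570,145) in the top crop. Lower it, going slowly near contact.

```bash
python3 -m handwheel '[{"tx":0,"ty":-0.01,"tz":0.06,"twist":0},{"tx":0,"ty":-0.01,"tz":0.12,"twist":0},{"tx":0,"ty":0,"tz":0.15,"twist":0},{"tx":0,"ty":0,"tz":0.15,"twist":0},{"tx":0,"ty":0,"tz":0.13,"twist":0},{"tx":0,"ty":0,"tz":0.1,"twist":0},{"tx":0,"ty":0,"tz":0.06,"twist":0},{"tx":0,"ty":0,"tz":0.02,"twist":0},{"tx":0,"ty":0,"tz":0,"twist":0}]'
python3 -m handwheel '[{"tx":0,"ty":0,"tz":0.015,"twist":0},{"tx":0,"ty":0,"tz":0.015,"twist":0},{"tx":0,"ty":0,"tz":0.015,"twist":0},{"tx":0,"ty":0,"tz":0.015,"twist":0},{"tx":0,"ty":0,"tz":0.015,"twist":0},{"tx":0,"ty":0,"tz":0.015,"twist":0},{"tx":0,"ty":0,"tz":0.015,"twist":0},{"tx":0,"ty":0,"tz":0.015,"twist":0},{"tx":0,"ty":0,"tz":0.015,"twist":0},{"tx":0,"ty":0,"tz":0.015,"twist":0},{"tx":0,"ty":0,"tz":0,"twist":0}]'; python3 go.py 0.592 0.229 0.137 -9.5
```

```text
time_s: 13.4
tcp_pos: [0.5928, 0.2297, 0.1658]
tcp_rot: [0.997, -0.084, 0.0, -0.0]
ft_force: [-0.7, -0.2, -6.2]
opening: 0.248
gripper_force: 58.6
time_s: 14.78
tcp_pos: [0.5927, 0.2297, 0.1476]
tcp_rot: [0.997, -0.084, 0.0, -0.0]
ft_force: [0.4, 0.5, -2.9]
opening: 0.251
gripper_force: 59.0
units tx,ty,tz [-0.005  0.006  0.088] yaw -9.58 twist -0.001 t 14.775 pos [0.5927 0.2297 0.1476] F [ 0.4  0.5 -2.9] z [ 0.001  0.    -1.   ] j6 2.02 open 0.251 58.97643864154816
```

Force fell from −6 N to −2.9 N, so the lid rests on the tile. Lower the blade to mid-opening and look.

```bash
python3 -m handwheel '[{"tx":0,"ty":0,"tz":0.03,"twist":0},{"tx":0,"ty":0,"tz":0.03,"twist":0},{"tx":0,"ty":0,"tz":0.02,"twist":0},{"tx":0,"ty":0,"tz":0,"twist":0}]'; python3 go.py 0.592 0.229 0.137 -9.5
python3 - <<'E'
from h import *
g=r.snapshot("side");t=r.snapshot("top");f=lambda a:cv2.resize(a[:,:,::-1],(400,300),interpolation=cv2.INTER_CUBIC)
cv2.imwrite("pics/side5.png",g[:,:,::-1]);cv2.imwrite("pics/top5.png",t[:,:,::-1])
cv2.imwrite("pics/crop5.png",np.hstack([f(g[195:285,150:270]),f(t[115:265,100:300])]))
E
```

```text
time_s: 15.28
tcp_pos: [0.5924, 0.2295, 0.1372]
tcp_rot: [0.997, -0.083, -0.0, 0.0]
ft_force: [0.1, 1.1, -3.3]
opening: 0.249
gripper_force: 59.0
units tx,ty,tz [-0.002  0.005  0.001] yaw -9.58 twist -0.001 t 15.275 pos [0.5924 0.2295 0.1372] F [ 0.1  1.1 -3.3] z [-0.001 -0.    -1.   ] j6 2.02 open 0.249 58.9898818731308
```

View pics/crop5.png

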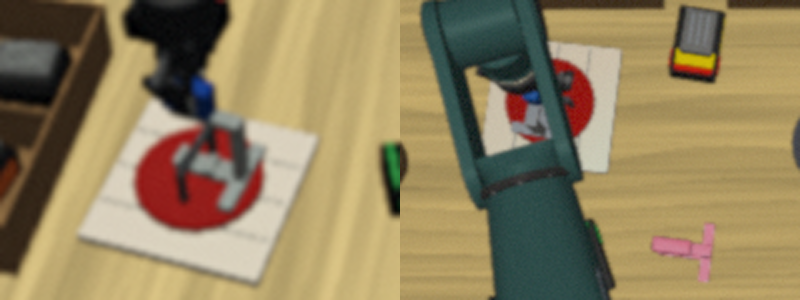

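The lid sits centred on the tile, at (200,180) in the side crop, and the blade is free of the bar. pack_near lies behind, so I retreat only 50 mm and then rise.

```bash
python3 -m handwheel '[{"tx":-0.03,"ty":0,"tz":0,"twist":0},{"tx":-0.06,"ty":0,"tz":0,"twist":0},{"tx":-0.09,"ty":0,"tz":0,"twist":0},{"tx":-0.1,"ty":0,"tz":0,"twist":0},{"tx":-0.09,"ty":0,"tz":0,"twist":0},{"tx":-0.05,"ty":0,"tz":0,"twist":0},{"tx":0,"ty":0,"tz":0,"twist":0}]'
python3 -m handwheel '[{"tx":0,"ty":0,"tz":-0.1,"twist":0},{"tx":0,"ty":0,"tz":-0.2,"twist":0},{"tx":0,"ty":0,"tz":-0.25,"twist":0},{"tx":0,"ty":0,"tz":-0.25,"twist":0},{"tx":0,"ty":0,"tz":-0.15,"twist":0},{"tx":0,"ty":0,"tz":0,"twist":0}]'; python3 go.py 0.527 0.003 0.25 -9.5
```

```text
time_s: 16.25
tcp_pos: [0.5425, 0.2382, 0.1379]
tcp_rot: [0.997, -0.083, 0.0, 0.0]
ft_force: [-0.2, 0.1, -2.6]
opening: 0.247
gripper_force: 59.0
time_s: 17.0
tcp_pos: [0.5439, 0.2382, 0.254]
tcp_rot: [0.996, -0.084, 0.002, -0.001]
ft_force: [0.4, 0.4, -3.3]
opening: 0.25
gripper_force: 59.2
units tx,ty,tz [0.188 1.956 0.03 ] yaw -9.59 twist -0.001 t 17.0 pos [0.5439 0.2382 0.254 ] F [ 0.4  0.4 -3.3] z [ 0.004  0.001 -1.   ] j6 2.06 open 0.25 59.17381703853607
```

```bash
python3 -m handwheel '[{"tx":0.02,"ty":0.12,"tz":0,"twist":0},{"tx":0.02,"ty":0.25,"tz":0,"twist":0},{"tx":0.03,"ty":0.35,"tz":0,"twist":0},{"tx":0.03,"ty":0.4,"tz":0,"twist":0},{"tx":0.03,"ty":0.35,"tz":0,"twist":0},{"tx":0.03,"ty":0.3,"tz":0,"twist":0},{"tx":0.02,"ty":0.15,"tz":0,"twist":0},{"tx":0.01,"ty":0.04,"tz":0,"twist":0},{"tx":0,"ty":0,"tz":0,"twist":0}]'
python3 -m handwheel '[{"tx":0,"ty":0,"tz":0.15,"twist":0},{"tx":0,"ty":0,"tz":0.25,"twist":0},{"tx":0,"ty":0,"tz":0.3,"twist":0},{"tx":0,"ty":0,"tz":0.25,"twist":0},{"tx":0,"ty":0,"tz":0.18,"twist":0},{"tx":0,"ty":0,"tz":0.1,"twist":0},{"tx":0,"ty":0,"tz":0.03,"twist":0},{"tx":0,"ty":0,"tz":0,"twist":0}]'; python3 go.py 0.527 0.003 0.095 -9.5
```

```text
time_s: 18.12
tcp_pos: [0.5262, 0.0027, 0.2512]
tcp_rot: [0.997, -0.083, -0.0, -0.0]
ft_force: [0.4, 0.8, -2.5]
opening: 0.249
gripper_force: 59.1
time_s: 19.12
tcp_pos: [0.5266, 0.0025, 0.1009]
tcp_rot: [0.997, -0.083, 0.0, 0.0]
ft_force: [-0.4, -0.3, -2.3]
opening: 0.254
gripper_force: 59.0
units tx,ty,tz [ 0.003 -0.005  0.049] yaw -9.56 twist -0.001 t 19.125 pos [0.5266 0.0025 0.1009] F [-0.4 -0.3 -2.3] z [ 0.001 -0.    -1.   ] j6 1.63 open 0.254 59.03223216533661
```

```bash
python3 -m handwheel '[{"tx":0,"ty":0,"tz":0.015,"twist":0},{"tx":0,"ty":0,"tz":0.015,"twist":0},{"tx":0,"ty":0,"tz":0.015,"twist":0},{"tx":0,"ty":0,"tz":0.005,"twist":0},{"tx":0,"ty":0,"tz":0,"twist":0},{"tx":0,"ty":0,"tz":0,"twist":0}]'; python3 go.py 0.527 0.003 0.095 -9.5
```

```text
time_s: 19.88
tcp_pos: [0.5264, 0.0022, 0.095]
tcp_rot: [0.997, -0.084, 0.0, 0.0]
ft_force: [-0.7, 0.9, 0.9]
opening: 0.248
gripper_force: 59.6
units tx,ty,tz [ 0.004 -0.007  0.   ] yaw -9.58 twist -0.001 t 19.875 pos [0.5264 0.0022 0.095 ] F [-0.7  0.9  0.9] z [ 0.001 -0.    -1.   ] j6 1.63 open 0.248 59.578930735588074
```

The foot bears on the bench. Release, rise, draw back towards the robot, and check.

```bash
python3 -m handwheel '[{"tx":0,"ty":0,"tz":0,"twist":0},{"tx":0,"ty":0,"tz":0,"twist":0},{"tx":0,"ty":0,"tz":0,"twist":0},{"tx":0,"ty":0,"tz":0,"twist":0},{"tx":0,"ty":0,"tz":0,"twist":0},{"tx":0,"ty":0,"tz":0,"twist":0},{"tx":0,"ty":0,"tz":0,"twist":0},{"tx":0,"ty":0,"tz":0,"twist":0}]' 1
python3 -m handwheel '[{"tx":0,"ty":0,"tz":-0.08,"twist":0},{"tx":0,"ty":0,"tz":-0.15,"twist":0},{"tx":0,"ty":0,"tz":-0.3,"twist":0},{"tx":0,"ty":0,"tz":-0.4,"twist":0},{"tx":0,"ty":0,"tz":-0.3,"twist":0},{"tx":-0.3,"ty":0,"tz":-0.1,"twist":0},{"tx":-0.4,"ty":0,"tz":0,"twist":0},{"tx":-0.4,"ty":0,"tz":0,"twist":0},{"tx":-0.3,"ty":0,"tz":0,"twist":0},{"tx":-0.2,"ty":0,"tz":0,"twist":0},{"tx":0,"ty":0,"tz":0,"twist":0},{"tx":0,"ty":0,"tz":0,"twist":0}]'
python3 - <<'E'
from h import *
np.set_printoptions(precision=4,suppress=True)
g=r.snapshot("side");t=r.snapshot("top");f=lambda a:cv2.resize(a[:,:,::-1],(400,300),interpolation=cv2.INTER_CUBIC)
cv2.imwrite("pics/crop6.png",np.vstack([np.hstack([f(g[165:285,150:310]),f(t[90:270,100:340])]),np.hstack([f(g),f(t)])]))
cs=blob(g,*RED,(165,215,90,70));ct=blob(t,*RED,(135,125,85,85))
print(rect(ct,"top",.026),plane("top",cen(ct),.026),plane("side",cen(cs),.024),tri(cen(cs),cen(ct)))
E
```

```text
time_s: 20.88
tcp_pos: [0.5262, 0.0023, 0.0945]
tcp_rot: [0.997, -0.084, -0.0, 0.0]
ft_force: [0.7, -0.8, 0.4]
opening: 0.999
gripper_force: 0.0
time_s: 22.38
tcp_pos: [0.3376, 0.0341, 0.2551]
tcp_rot: [0.997, -0.084, 0.001, 0.0]
ft_force: [0.6, -0.3, -0.8]
opening: 1.0
gripper_force: 0.0
(593.1, 229.2, 133.7, 129.9, 89.7) [0.5927 0.2292 0.026 ] [0.5919 0.2334 0.024 ] (array([0.5935, 0.2301, 0.0198]), np.float64(0.0006730409099748088))
```

View pics/crop6.png

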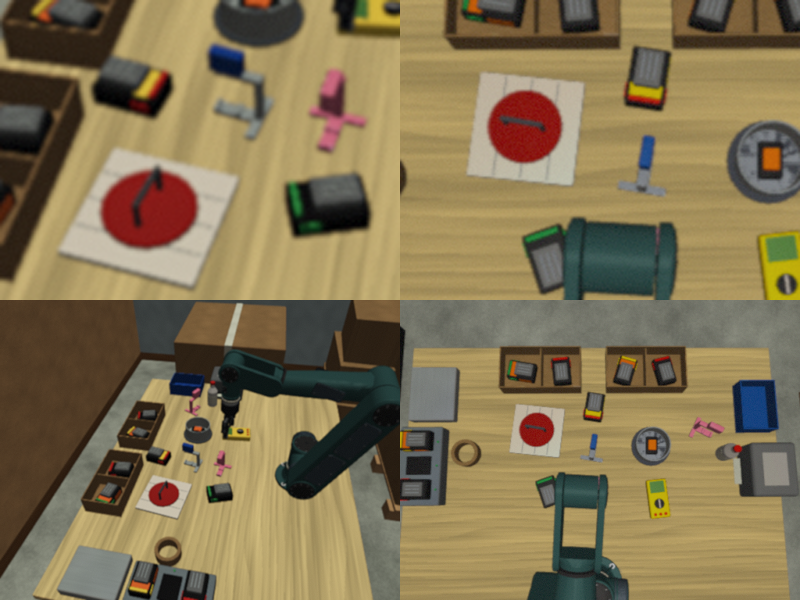

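The lid lies flat and centred on the tile, at top crop (525,125), centre (0.593, 0.229). The lifter stands upright on the bench at (645,165), and everything else is in place. Handing in.

```bash
python3 -c "
from workcell import r
print(r.close_job())"
```

```text
the job is handed in; nothing more can be done
None
```

The job is handed in at about 22 s of the 64 s allowed: the lid is flat and centred on the tile, and the lifter is unhooked and standing upright on the bench clear of both; I saw nothing else moved.

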